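# Pack a food parcel in layers: divider, then tub

### The job

The bottom layer of snack cartons is already packed in the grey parcel box. Lay the plywood divider level on top of them inside the box, partition upwards and its long side along the box's, then stand the short lidded tub (not the tall one) upright on the divider in either of its two compartments. Set both down rather than dropping them.

Things in the scene. Friction and masses are not known exactly. Their poses are not given: they have to be found in the camera images.
- parcel_box: grey open plastic box, fixed, 240 (x) x 190 (y) x 115 mm outside, walls and floor 4 mm, with a lip 8 mm out round the rim. Origin: centre of the underside, z up. Two cardboard cartons 210 x 82 x 45 mm lie on its floor, long side along x: their top, where the divider rests, is 49 mm over the underside. Stands on the left or in the middle of the table, turned up to 0.3 rad.
- divider: plywood plate 200 (x) x 150 (y) x 6 mm, about 180 g, with an upright partition across its middle: 12 mm thick (x), 150 mm long (y), from 6 to 41 mm above the underside; pinch that. Origin: centre of the underside, z up. Compartments: its +x and -x halves, 94 x 150 mm each. Starts flat on the table, partition up, left or middle, turned up to 0.35 rad. Play in the box: 16 mm a side.
- short_tub: short round closed tub, white, flat grey lid, 58 mm across, 48 mm tall, about 120 g. Origin: centre of the underside, z up. Starts upright on the table at the robot's right, in a row along x with a tall tub of the same look (58 x 110 mm) and a can (72 x 105 mm), any order, some 120 mm apart. On the divider its top is below the box's rim.

How it is judged:
By the outcome, as a careful person would: the job done as asked, in the order asked, and still so for the second after the job is handed in, with the robot touching nothing.
It also fails if it takes over 64 s, if anything falls off the work surface, if the arm or the gripper's body presses on something with over 40 N, if the wrist force passes 120 N, or if a joint passes its speed limit or range.

### The arm

A 6-joint arm with a two-finger parallel gripper is mounted at the origin on the work surface. World frame = base frame: x ahead of the robot, y to its left, z up, the work surface at z = 0. Lengths are in m, angles in rad, forces in N, time in s.
With the tool pointing down it reaches from about 0.375 to 0.975 m from the base axis. Payload 3.8 kg.
Tool frame: the origin (TCP) lies midway between the tips of the shut fingers; the grasp point (between the pads) lies 19 mm behind it; z points along the fingers, y is the direction in which the jaws open and shut (so a half turn about z gives the same grasp; the last joint's range is limited). The gripper opens to 85 mm and grips with 20 to 120 N. Pads are 22 mm wide; open, the fingers measure 114 mm over their backs; the gripper's body (76 mm by 85 mm) begins 54 mm behind the grasp point. The pads swing forward as they close: fully open they stand 13 mm farther back than shut.
Start: joints at [-1.221, 0.264, 1.604, -0, 1.274, -0.037], TCP at [0.255, -0.625, 0.231] pointing down, gripper open.
Joint ranges: [-2.63, 2.63], [-0.94, 2.18], [0.31, 2.57], [-1.31, 4.45], [0, 2.66], [-2.55, 2.55]. Speed limits (rad/s): [2.57, 2.57, 3.14, 3.14, 3.14, 3.14].

### API

Orientations are given as a rotation vector (axis times angle).
In Python, from workcell import bot gives the robot as it stands.
- The arm moves only by the tool drive_tool, never from a script. Its argument "deltas" is a list of rows, each an object with "hand": the opening, from 0 (shut) to 1 (fully open); "offset": the shift along the world's x, y, z in cm, a list of three; "angular": the turn, a rotation vector about the world's x, y, z in degrees, a list of three. A call has 1 to 8 rows; each row is the pose to reach, as a shift and turn from the pose commanded when the call began; what a row does not reach only later rows make up. A row lasts 1/8 s, in which the tool goes at most 62.5 mm and 10.7 degrees, less where a joint would pass 70% of its speed; a pose out of reach is approached as far as the arm can. A call with a gripper value outside its range is refused whole. The fingers move at their own pace and stop on an object; "force" is the grip in N (left out, the last holds). Time passes only in rows, so rows that repeat a pose let the fingers close. It gives the time, the measured TCP pose, the force and the opening at its end, in the units of the state.
- bot.read_state(): the state, without advancing time (a new reading comes with each control period).
- bot.read_camera(name): name is "side" or "top"; returns a dict with "frame" (400x640x3 uint8, blue, green, red), "mtx" (3x3 intrinsics, pixels), "R" (3x3) and "t" (3): a world point X has camera coordinates R X + t. Camera axes: x right, y down, z forward; pixel columns grow to the right and rows downward; lengths in m; the calibration is good to about 2 mm. A picture is of the moment at which its call begins. There is no depth.
- bot.finish_job(): hands the job in, once; it reports no verdict.
The state is a dict: "time": time; "q": joint angles; "joint_vel": joint speeds; "joint_torque": joint torques, N m; "tool_pos": TCP position; "tcp_rot": TCP orientation; "wrist_force": force on the tool from outside, world axes, zero at the start; "torque": the same for the moment, N m; "width": opening from 0.0 (shut) to 1.0 (fully open).
Only numpy, scipy, OpenCV 4.12 (cv2) and the standard library are available. Lean on these libraries where they do the work, as an engineer would, in place of code of your own. Each camera call takes 0.05 s, during which the arm holds its last target. There are 200 camera calls.

## Working session

There is one attempt and no reset: what is moved stays moved. The work goes in short steps, Python scripts to look and compute and a tool call to move; the robot and the scene stay as the last step left them, time stands still between calls to the robot, and variables do not carry over. Pictures are saved under pics/ and viewed, about 8 in all and at most 12, crops included, and the job is handed in when it is done.

Besides the shell and the picture viewer there is one more tool, called after "Request:" as name(argument=value, ...), one argument or row to a line, values as JSON. drive_tool: Moves the arm, as the interface text tells. Its arguments: {"type":"object","properties":{"deltas":{"type":"array"},"force":{"type":"number"}},"required":["deltas"]}

```bash
mkdir -p pics
python3 - <<'E'
from workcell import bot
import cv2,numpy as np
s=bot.read_state(); print(s)
for n in("top","side"):
    c=bot.read_camera(n); cv2.imwrite(f"pics/{n}0.png",c["frame"]); print(n,c["mtx"].round(1).tolist(),c["R"].round(3).tolist(),c["t"].round(3).tolist())
E
```

```text
{'time': 0.0, 'q': array([-1.22091047e+00,  2.64770876e-01,  1.60539658e+00, -3.59013888e-05,
        1.27369745e+00, -3.69052229e-02]), 'joint_vel': array([-1.29406529e-03, -1.54929351e-05, -6.20293816e-04,  7.82184631e-04,
       -1.71870342e-03, -1.19918041e-03]), 'joint_torque': array([ 9.71329755e-04, -5.15108585e+01, -3.67315257e+01,  6.70788864e-06,
        1.31217009e-02,  2.18337868e-05]), 'tool_pos': array([ 0.25435176, -0.62444244,  0.2299379 ]), 'tcp_rot': array([-3.08082424e+00, -6.03375603e-01,  6.09086918e-04]), 'wrist_force': array([-1.06964314,  0.77893842,  0.21113585]), 'torque': array([ 0.02015701, -0.00102808,  0.0383109 ]), 'width': 1.000505640947375}
top [[416.4, 0.0, 319.5], [0.0, 416.4, 197.5], [0.0, 0.0, 1.0]] [[0.013, -1.0, -0.018], [-0.996, -0.011, -0.087], [0.087, 0.02, -0.996]] [-0.018, 0.468, 1.061]
side [[473.3, 0.0, 322.8], [0.0, 473.3, 206.3], [0.0, 0.0, 1.0]] [[-0.836, -0.548, 0.001], [-0.32, 0.487, -0.812], [0.445, -0.68, -0.583]] [0.389, 0.211, 0.923]
```

View pics/top0.png

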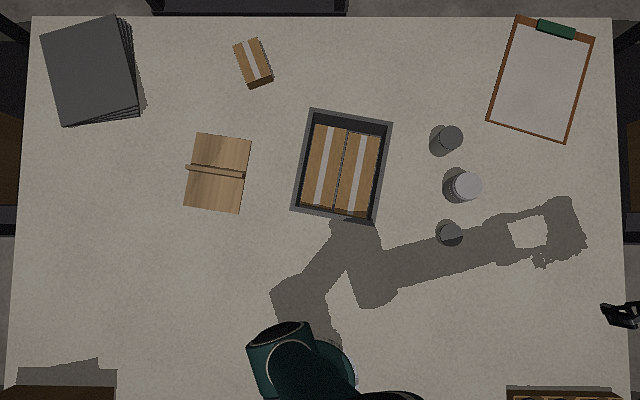

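View pics/side0.png

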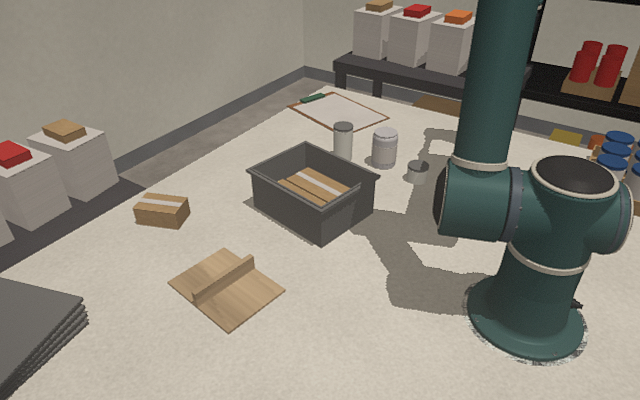

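Top: divider centre is near (217,173), box near (342,165). On the right, top to bottom: tall tub (448,139), can (464,186), short tub (450,233). The side view agrees: the short one is at (418,172). I'll enlarge next.

Run:
```python
import cv2
f=cv2.imread("pics/top0.png")
a=cv2.resize(f[95:235,170:410],None,fx=3.3333,fy=3.3333,interpolation=cv2.INTER_CUBIC)
cv2.imwrite("pics/c1.png",a)
```

```text
(no output)
```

View pics/c1.png

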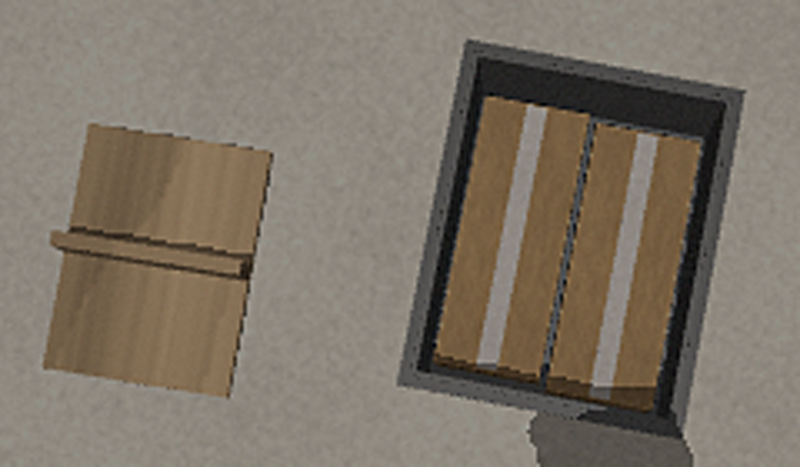

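Crop (×3.33, origin 170,95): divider plate corners are (88,124), (273,151), (229,397), (44,367). Box lip corners are (468,40), (744,91), (682,436), (399,385).

```bash
cat > h.py <<'E'
from workcell import bot
import cv2,numpy as np
from scipy.spatial.transform import Rotation as Ro
def back(c,uv,z):
    p=np.linalg.solve(c["mtx"],np.c_[np.atleast_2d(uv),np.ones(len(np.atleast_2d(uv)))].T)
    d=c["R"].T@p; o=-c["R"].T@c["t"]
    return (o[:,None]+d*(z-o[2])/d[2]).T
def proj(c,X):
    p=c["mtx"]@(c["R"]@np.atleast_2d(X).T+c["t"][:,None]); return (p[:2]/p[2]).T
def quad(P): # corners far-left, far-right, near-right, near-left (long along x)
    a=(P[0]+P[1]-P[2]-P[3])[:2]; b=(P[0]+P[3]-P[1]-P[2])[:2]
    return P.mean(0).round(4),"yaw long %.3f short %.3f"%(np.arctan2(a[1],a[0]),np.arctan2(-b[0],b[1])),np.linalg.norm(a)/2,np.linalg.norm(b)/2
E
python3 - <<'E'
from h import *
c=bot.read_camera("top")
f=lambda L:np.array(L)/3.3333+[170,95]-.35
print("div",quad(back(c,f([(88,124),(273,151),(229,397),(44,367)]),.006)))
print("box",quad(back(c,f([(468,40),(744,91),(682,436),(399,385)]),.115)))
fr=c["frame"]
a=cv2.resize(fr[210:260,420:480],None,fx=8,fy=8,interpolation=cv2.INTER_CUBIC)
d=bot.read_camera("side"); b=cv2.resize(d["frame"][150:200,390:450],None,fx=6.6667,fy=8)
cv2.imwrite("pics/c2.png",np.hstack([cv2.resize(a,(400,400)),b]))
for p in [(450,233)]: print(back(c,p,.048))
R=Ro.from_rotvec(bot.read_state()["tcp_rot"]).as_matrix(); print(R.round(3), "yaw of y axis deg",np.degrees(np.arctan2(R[1,1],R[0,1])))
E
```

```text
div (array([0.5339, 0.2606, 0.006 ]), 'yaw long -0.144 short -0.143', np.float64(0.1990615977461835), np.float64(0.1505216421402586))
box (array([ 0.5374, -0.066 ,  0.115 ]), 'yaw long -0.177 short -0.173', np.float64(0.25359043697989264), np.float64(0.20289648794021076))
[[ 0.38083258 -0.34014916  0.048     ]]
[[ 0.926  0.377 -0.   ]
 [ 0.377 -0.926  0.001]
 [ 0.    -0.001 -1.   ]] yaw of y axis deg -67.83875375938261
```

View pics/c2.png

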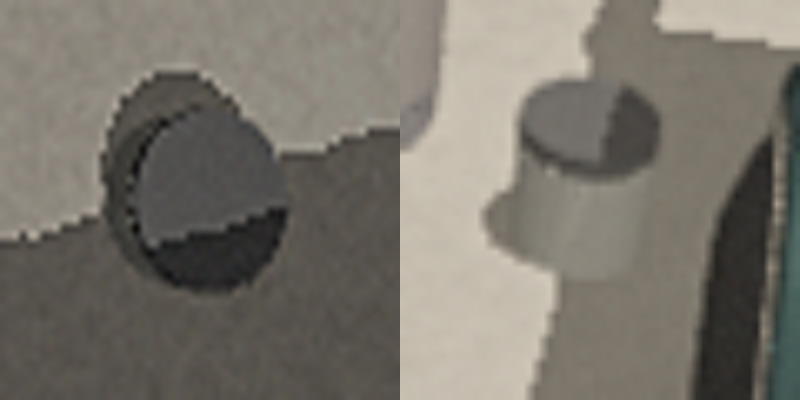

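Lid centre in the top crop is at (211,198), i.e. pixel (451.2,234.3), so the tub is at about (0.378,-0.343). The side view confirms it's upright and short. The divider is at (0.534,0.261) with yaw -0.143, the box at (0.537,-0.066) with yaw -0.175. Now I'll move above the divider.

Request:
drive_tool(
  deltas=[
    {"hand": 1,"offset": [1,3,0],"angular": [0,0,3]},
    {"hand": 1,"offset": [2.8,9,0],"angular": [0,0,7]},
    {"hand": 0.6,"offset": [4.6,14.5,0],"angular": [0,0,11]},
    {"hand": 0.6,"offset": [6.4,20,0],"angular": [0,0,15]},
    {"hand": 0.6,"offset": [8.2,26,0],"angular": [0,0,19]},
    {"hand": 0.6,"offset": [10,31.5,0],"angular": [0,0,23]},
    {"hand": 0.6,"offset": [11.8,37,0],"angular": [0,0,27]},
    {"hand": 0.6,"offset": [13.5,42.5,0],"angular": [0,0,30]},
  ],
)

```text
time: 1.2
tool_pos: [0.3899, -0.1983, 0.2314]
tcp_rot: [2.82, 1.383, 0.001]
wrist_force: [1.3, 1.1, 0.1]
width: 0.598
```

Request:
drive_tool(
  deltas=[
    {"hand": 0.6,"offset": [1.8,5.7,0],"angular": [0,0,4]},
    {"hand": 0.6,"offset": [3.6,11.4,0],"angular": [0,0,8]},
    {"hand": 0.6,"offset": [5.4,17.1,0],"angular": [0,0,12]},
    {"hand": 0.6,"offset": [7.2,22.8,0],"angular": [0,0,16]},
    {"hand": 0.6,"offset": [9,28.5,0],"angular": [0,0,20]},
    {"hand": 0.6,"offset": [10.8,34.2,0],"angular": [0,0,24]},
    {"hand": 0.6,"offset": [12.5,39.8,0],"angular": [0,0,27]},
    {"hand": 0.6,"offset": [14,44,-2],"angular": [0,0,29.6]},
  ],
)

```text
time: 2.2
tool_pos: [0.5313, 0.243, 0.213]
tcp_rot: [2.371, 2.059, 0.007]
wrist_force: [0.1, -0.7, 0.4]
width: 0.601
```

Request:
drive_tool(
  deltas=[
    {"hand": 0.6,"offset": [0.4,2,-4]},
    {"hand": 0.6,"offset": [0.4,2,-8]},
    {"hand": 0.6,"offset": [0.4,2,-11]},
    {"hand": 0.6,"offset": [0.4,2,-12]},
    {"hand": 0.6,"offset": [0.4,2,-12]},
    {"hand": 0.6,"offset": [0.4,2,-12]},
  ],
)

```text
invalid input
```

```bash
cat > look.py <<'E'
from h import *
import sys
s=bot.read_state(); p=s["tool_pos"]; R=Ro.from_rotvec(s["tcp_rot"]).as_matrix()
print("t",s["time"],"tcp",p.round(4),"z",R[:,2].round(4),"yaw_y",np.degrees(np.arctan2(R[1,1],R[0,1])).round(2),"w",s["width"],"F",s["wrist_force"].round(1),"q6",s["q"].round(2))
def shot(n,name,cx,cy,w=120,h=90,k=3.33):
    c=bot.read_camera(n); f=c["frame"][max(0,cy-h):cy+h,max(0,cx-w):cx+w]
    print(n,"crop origin",max(0,cx-w),max(0,cy-h)); cv2.imwrite(f"pics/{name}.png",cv2.resize(f,None,fx=k,fy=k,interpolation=cv2.INTER_CUBIC)); return c
E
python3 - <<'E'
from look import *
c=shot("side","s1",230,265)
E
```

```text
t 2.2 tcp [0.5313 0.243  0.213 ] z [ 0.0042  0.0018 -1.    ] yaw_y -8.06 w 0.6007625847039482 F [ 0.1 -0.7  0.4] q6 [0.39 0.1  1.83 0.   1.21 0.53]
side crop origin 110 175
```

View pics/s1.png

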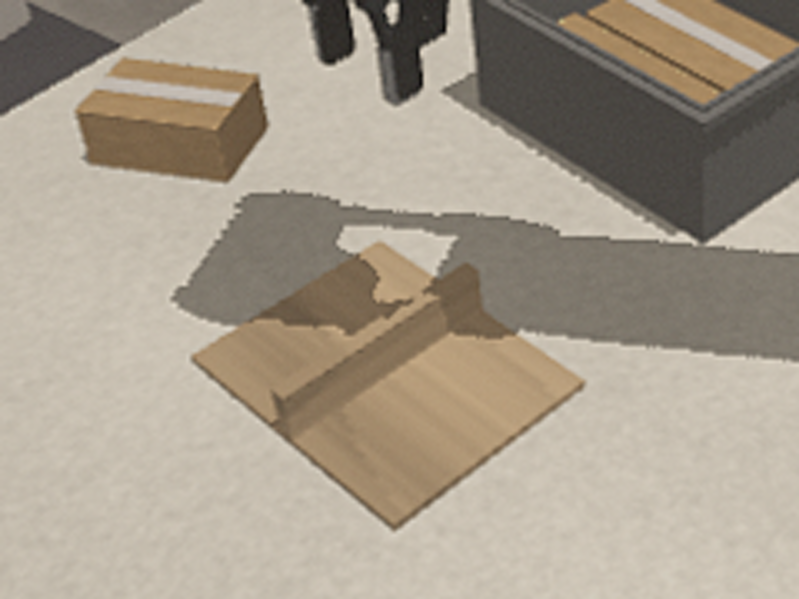

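The grip has moved over the divider and the fingers are visible at the top. Divider corners in this crop are (192,357), (380,242), (584,382), (396,527). The rows need "angular".

Request:
drive_tool(
  deltas=[
    {"hand": 0.6,"offset": [0.4,1.9,-4],"angular": [0,0,0]},
    {"hand": 0.6,"offset": [0.4,1.9,-8],"angular": [0,0,0]},
    {"hand": 0.6,"offset": [0.4,1.9,-11],"angular": [0,0,0]},
    {"hand": 0.6,"offset": [0.4,1.9,-12],"angular": [0,0,0]},
    {"hand": 0.6,"offset": [0.4,1.9,-12],"angular": [0,0,0]},
    {"hand": 0.6,"offset": [0.4,1.9,-12],"angular": [0,0,0]},
  ],
)

```text
time: 3.0
tool_pos: [0.5349, 0.2593, 0.0931]
tcp_rot: [2.375, 2.055, 0.004]
wrist_force: [-0.3, 0.3, 1.0]
width: 0.601
```

Run:
```python
from look import *
c=shot("side","s2",230,265)
f=lambda L:np.array(L)/3.33+[110,175]-.35
# world order far-left, far-right, near-right, near-left
print("div side",quad(back(c,f([(192,357),(380,242),(584,382),(396,527)]),.005)))
t=bot.read_camera("top"); print(proj(t,[[.534,.2606,.041]]))
```

```text
t 3.0 tcp [0.5349 0.2593 0.0931] z [ 0.0027  0.0012 -1.    ] yaw_y -8.25 w 0.6006685066608818 F [-0.3  0.3  1. ] q6 [0.41 0.23 1.91 0.   0.99 0.55]
side crop origin 110 175
div side (array([0.5333, 0.2625, 0.005 ]), 'yaw long -0.147 short -0.145', np.float64(0.19910292873646945), np.float64(0.1483104289644964))
[[213.60779838 170.25314187]]
```

Both cameras agree on the divider within 2 mm. Descend, grip and lift.

Request:
drive_tool(
  deltas=[
    {"hand": 0.6,"offset": [-0.1,0.2,-3.5],"angular": [0,0,0]},
    {"hand": 0.6,"offset": [-0.1,0.2,-6.5],"angular": [0,0,0]},
    {"hand": 0.6,"offset": [-0.1,0.2,-8],"angular": [0,0,0]},
    {"hand": 0.6,"offset": [-0.1,0.2,-8],"angular": [0,0,0]},
    {"hand": 0,"offset": [-0.1,0.2,-8],"angular": [0,0,0]},
    {"hand": 0,"offset": [-0.1,0.2,-8],"angular": [0,0,0]},
    {"hand": 0,"offset": [-0.1,0.2,-8],"angular": [0,0,0]},
    {"hand": 0,"offset": [-0.1,0.2,-8],"angular": [0,0,0]},
  ],
  force=50,
)

```text
time: 4.1
tool_pos: [0.534, 0.2615, 0.0129]
tcp_rot: [2.375, 2.055, 0.005]
wrist_force: [0.3, -0.0, 5.4]
width: 0.133
```

Request:
drive_tool(
  deltas=[
    {"hand": 0,"offset": [0,0,0],"angular": [0,0,0]},
    {"hand": 0,"offset": [0,0,1],"angular": [0,0,0]},
    {"hand": 0,"offset": [0,0,4],"angular": [0,0,0]},
    {"hand": 0,"offset": [0,0,8],"angular": [0,0,0]},
    {"hand": 0,"offset": [0,0,12],"angular": [0,0,0]},
    {"hand": 0,"offset": [0,0,16],"angular": [0,0,0]},
    {"hand": 0,"offset": [0,0,18],"angular": [0,0,0]},
    {"hand": 0,"offset": [0,0,18],"angular": [0,0,0]},
  ],
)

```text
time: 5.1
tool_pos: [0.5334, 0.2612, 0.1928]
tcp_rot: [2.375, 2.056, 0.005]
wrist_force: [0.1, 0.6, -0.6]
width: 0.128
```

Run:
```python
from look import *
c=shot("side","s3",230,180)
```

```text
t 5.1 tcp [0.5334 0.2612 0.1928] z [ 0.0028  0.0012 -1.    ] yaw_y -8.24 w 0.1275992627096377 F [ 0.1  0.6 -0.6] q6 [0.41 0.14 1.83 0.   1.17 0.56]
side crop origin 110 90
```

View pics/s3.png

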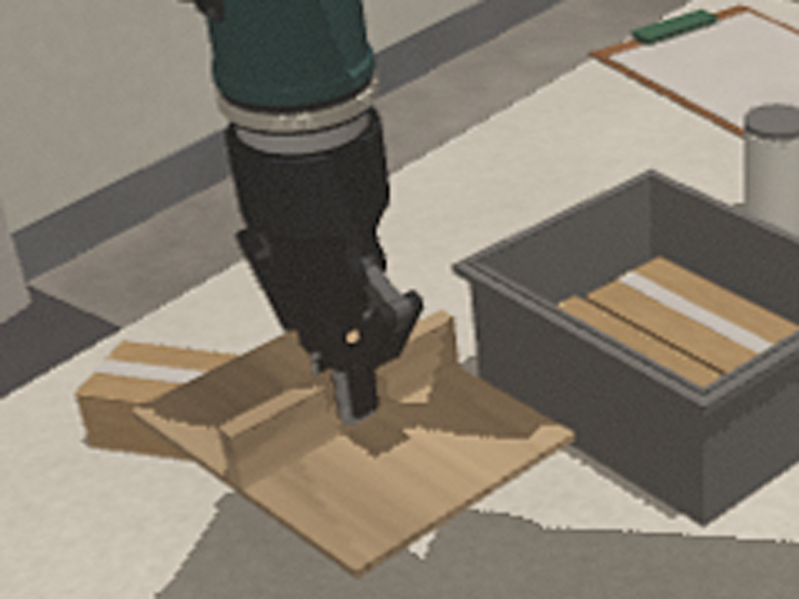

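The divider is held. Its visible top corners are left (135,407), right (573,435) and bottom (358,574). Box rim corners are left (455,267), far (651,171) and near (705,407). I'll check the level and the box position.

Run:
```python
from look import *
c=bot.read_camera("side"); f=lambda L:np.array(L)/3.33+[110,90]-.35
a=-.144; Z=Ro.from_euler("z",a).as_matrix()
m=f([(135,407),(573,435),(358,574)])
P=np.array([[.1,.075,.006],[-.1,-.075,.006],[-.1,.075,.006]])@Z.T+[.5334,.2612,.180]
print("pred",proj(c,P).round(1).tolist(),"meas",m.round(1).tolist())
b=back(c,f([(455,267),(651,171),(705,407)]),.115)
print("box far-left, far-right, near-left",b.round(4), "ctr",((b[1]+b[2])/2).round(4))
d=b[0]-b[2];print(np.arctan2(d[1],d[0]),np.linalg.norm(d))
```

```text
t 5.15 tcp [0.5323 0.2607 0.1908] z [-3.e-04 -1.e-04 -1.e+00] yaw_y -8.24 w 0.13047621950730695 F [-0.1  0.  -0.9] q6 [ 0.41  0.14  1.83 -0.    1.17  0.56]
pred [[148.8, 211.9], [281.6, 218.6], [216.1, 260.0]] meas [[150.2, 211.9], [281.7, 220.3], [217.2, 262.0]]
box far-left, far-right, near-left [[ 0.6731  0.0202  0.115 ]
 [ 0.6392 -0.1788  0.115 ]
 [ 0.4276  0.0636  0.115 ]] ctr [ 0.5334 -0.0576  0.115 ]
-0.1748272209541904 0.24933576301613647
```

Run:
```python
from look import *
Z=Ro.from_euler("z",-.175).as_matrix()
def rect(a,b,z): return np.array([[a,b,z],[a,-b,z],[-a,-b,z],[-a,b,z]])@Z.T+[.5374,-.066,0]
out=[]
for n,x,y,w,h in(("top",285,98,115,135),("side",240,135,145,115)):
    c=bot.read_camera(n);k=400/w
    im=cv2.resize(c["frame"][y:y+h,x:x+w],None,fx=k,fy=k,interpolation=cv2.INTER_CUBIC)
    for r in(rect(.128,.103,.115),rect(.120,.095,0)):
        p=((proj(c,r)-[x,y]+.5)*k).round().astype(int); cv2.polylines(im,[p],True,(0,0,255),1)
    im=cv2.copyMakeBorder(im,0,max(0,480-im.shape[0]),0,0,cv2.BORDER_CONSTANT)[:480]
    out.append(im)
cv2.imwrite("pics/b.png",np.hstack(out))
```

```text
t 5.2 tcp [0.5316 0.2604 0.1896] z [-0.0024 -0.001  -1.    ] yaw_y -8.24 w 0.130500620356801 F [-0.5  0.7 -1.4] q6 [0.41 0.14 1.83 0.   1.17 0.56]
```

View pics/b.png

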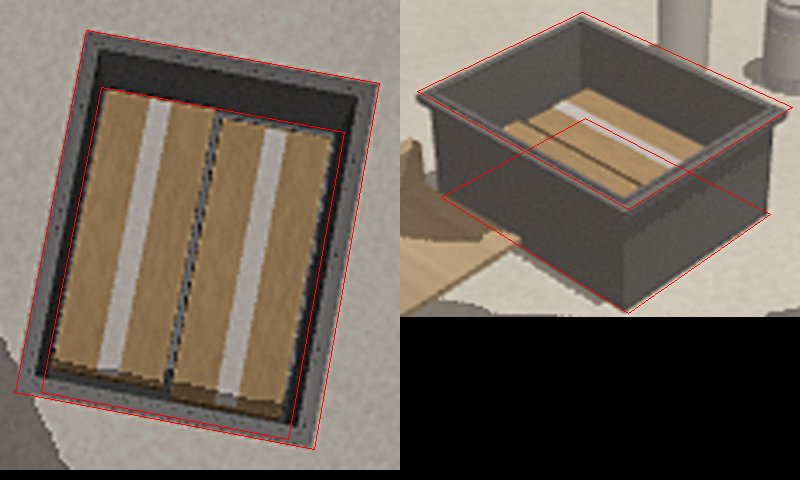

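The model overlay fits both views. The top view shows the outline on the rim, and the side view shows an offset of about 1 px (2-3 mm). I'll target the box at (0.536,-0.064) and turn -1.8°.

Request:
drive_tool(
  deltas=[
    {"hand": 0,"offset": [0,-2,0],"angular": [0,0,0]},
    {"hand": 0,"offset": [0,-6,0],"angular": [0,0,-0.5]},
    {"hand": 0,"offset": [0,-11,0],"angular": [0,0,-1]},
    {"hand": 0,"offset": [0.1,-16,0],"angular": [0,0,-1.8]},
    {"hand": 0,"offset": [0.2,-21,0],"angular": [0,0,-1.8]},
    {"hand": 0,"offset": [0.3,-26,0],"angular": [0,0,-1.8]},
    {"hand": 0,"offset": [0.3,-30,0],"angular": [0,0,-1.8]},
    {"hand": 0,"offset": [0.3,-32.5,0],"angular": [0,0,-1.8]},
  ],
)

```text
time: 6.3
tool_pos: [0.5342, -0.067, 0.1902]
tcp_rot: [-2.409, -2.015, 0.003]
wrist_force: [0.4, 0.3, -0.9]
width: 0.132
```

Request:
drive_tool(
  deltas=[
    {"hand": 0,"offset": [0,0,0],"angular": [0,0,0]},
    {"hand": 0,"offset": [0,0,-1.5],"angular": [0,0,0]},
    {"hand": 0,"offset": [0,0,-3.5],"angular": [0,0,0]},
    {"hand": 0,"offset": [0,0,-4.5],"angular": [0,0,0]},
    {"hand": 0,"offset": [0,0,-4.5],"angular": [0,0,0]},
    {"hand": 0,"offset": [0,0,-4.5],"angular": [0,0,0]},
  ],
)

```text
time: 7.05
tool_pos: [0.536, -0.0638, 0.1467]
tcp_rot: [2.406, 2.019, 0.001]
wrist_force: [0.3, 1.0, -1.6]
width: 0.134
```

Run:
```python
from look import *
out=[]
for n,x,y,w,h in(("top",285,98,115,135),("side",240,135,145,115)):
    c=bot.read_camera(n);k=400/w
    im=cv2.resize(c["frame"][y:y+h,x:x+w],None,fx=k,fy=k,interpolation=cv2.INTER_CUBIC)
    out.append(cv2.copyMakeBorder(im,0,max(0,480-im.shape[0]),0,0,cv2.BORDER_CONSTANT)[:480])
cv2.imwrite("pics/b2.png",np.hstack(out))
```

```text
t 7.05 tcp [ 0.536  -0.0638  0.1467] z [ 6.e-04 -1.e-04 -1.e+00] yaw_y -10.0 w 0.1344179486563348 F [ 0.3  1.  -1.6] q6 [-0.16  0.08  1.98  0.    1.08  0.01]
```

View pics/b2.png

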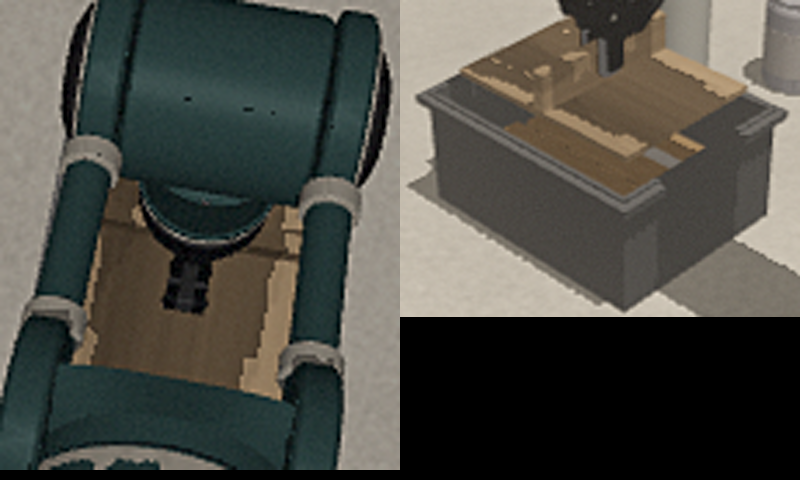

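Side crop: the divider hovers level over the box. Its left corner is at (460,72), right at (745,92), near edge around (645,155), with no wall overlap. Lower it, going slowly near the end.

Request:
drive_tool(
  deltas=[
    {"hand": 0,"offset": [0,0,-1.5],"angular": [0,0,0]},
    {"hand": 0,"offset": [0,0,-3],"angular": [0,0,0]},
    {"hand": 0,"offset": [0,0,-4.5],"angular": [0,0,0]},
    {"hand": 0,"offset": [0,0,-6],"angular": [0,0,0]},
    {"hand": 0,"offset": [0,0,-7],"angular": [0,0,0]},
    {"hand": 0,"offset": [0,0,-7.7],"angular": [0,0,0]},
    {"hand": 0,"offset": [0,0,-8],"angular": [0,0,0]},
    {"hand": 0,"offset": [0,0,-8],"angular": [0,0,0]},
  ],
)

```text
time: 8.15
tool_pos: [0.5358, -0.0642, 0.0664]
tcp_rot: [2.407, 2.019, 0.0]
wrist_force: [-0.6, -0.0, -1.5]
width: 0.128
```

Request:
drive_tool(
  deltas=[
    {"hand": 0,"offset": [0,0,-0.1],"angular": [0,0,0]},
    {"hand": 0,"offset": [0,0,-0.2],"angular": [0,0,0]},
    {"hand": 0,"offset": [0,0,-0.3],"angular": [0,0,0]},
    {"hand": 0,"offset": [0,0,-0.3],"angular": [0,0,0]},
    {"hand": 0,"offset": [0,0,-0.3],"angular": [0,0,0]},
  ],
)

```text
time: 8.78
tool_pos: [0.5356, -0.0641, 0.0633]
tcp_rot: [2.407, 2.018, 0.0]
wrist_force: [-0.3, -0.3, -0.2]
width: 0.133
```

Request:
drive_tool(
  deltas=[
    {"hand": 0,"offset": [0,0,-0.1],"angular": [0,0,0]},
    {"hand": 0,"offset": [0,0,-0.1],"angular": [0,0,0]},
    {"hand": 0,"offset": [0,0,-0.1],"angular": [0,0,0]},
  ],
)

```text
time: 9.15
tool_pos: [0.5356, -0.0641, 0.0623]
tcp_rot: [-2.407, -2.019, 0.0]
wrist_force: [-0.7, 0.6, -0.9]
width: 0.129
```

Request:
drive_tool(
  deltas=[
    {"hand": 0,"offset": [0,0,-0.1],"angular": [0,0,0]},
    {"hand": 0,"offset": [0,0,-0.1],"angular": [0,0,0]},
    {"hand": 0,"offset": [0,0,-0.1],"angular": [0,0,0]},
  ],
)

```text
time: 9.52
tool_pos: [0.5358, -0.0642, 0.0619]
tcp_rot: [2.407, 2.018, 0.0]
wrist_force: [-2.4, 0.2, 4.9]
width: 0.134
```

Run:
```python
from look import *
```

```text
t 9.525 tcp [ 0.5358 -0.0642  0.0619] z [ 4.e-04 -1.e-04 -1.e+00] yaw_y -10.04 w 0.13439399099084043 F [-2.4  0.2  4.9] q6 [-0.17  0.18  2.05 -0.    0.92  0.01]
```

Contact is made (force reversed to +4.9 N). Release and retreat upward, then go over the short tub with the jaws turned -90°, so they lie along the box's y when placing.

Request:
drive_tool(
  deltas=[
    {"hand": 0.5,"offset": [0,0,0],"angular": [0,0,0]},
    {"hand": 0.5,"offset": [0,0,0],"angular": [0,0,0]},
    {"hand": 0.5,"offset": [0,0,0],"angular": [0,0,0]},
    {"hand": 0.5,"offset": [0,0,2],"angular": [0,0,0]},
    {"hand": 0.5,"offset": [0,0,6],"angular": [0,0,0]},
    {"hand": 0.5,"offset": [0,0,11],"angular": [0,0,0]},
    {"hand": 0.8,"offset": [0,0,15],"angular": [0,0,0]},
    {"hand": 1,"offset": [0,0,18],"angular": [0,0,0]},
  ],
)

```text
time: 10.52
tool_pos: [0.5363, -0.0642, 0.2435]
tcp_rot: [2.406, 2.017, 0.003]
wrist_force: [0.7, 0.1, -0.4]
width: 0.904
```

Request:
drive_tool(
  deltas=[
    {"hand": 1,"offset": [-2,-3,0],"angular": [0,0,-9]},
    {"hand": 1,"offset": [-4.5,-8,0],"angular": [0,0,-19]},
    {"hand": 1,"offset": [-7,-12.5,0],"angular": [0,0,-29]},
    {"hand": 1,"offset": [-9.5,-17,0],"angular": [0,0,-39]},
    {"hand": 1,"offset": [-12,-21.5,0],"angular": [0,0,-49]},
    {"hand": 1,"offset": [-14.5,-25.5,0],"angular": [0,0,-59]},
    {"hand": 1,"offset": [-15.8,-27.9,0],"angular": [0,0,-69]},
    {"hand": 1,"offset": [-15.8,-27.9,0],"angular": [0,0,-79]},
  ],
)

```text
time: 11.52
tool_pos: [0.3764, -0.3449, 0.2411]
tcp_rot: [3.141, 0.012, -0.001]
wrist_force: [0.0, 0.8, 1.0]
width: 0.999
```

Request:
drive_tool(
  deltas=[
    {"hand": 1,"offset": [0,0,-3],"angular": [0,0,-9]},
    {"hand": 1,"offset": [0,0,-8],"angular": [0,0,-11]},
    {"hand": 1,"offset": [0,0,-12],"angular": [0,0,-11]},
    {"hand": 1,"offset": [0,0,-14],"angular": [0,0,-11]},
    {"hand": 1,"offset": [0,0,-14],"angular": [0,0,-11]},
    {"hand": 1,"offset": [0,0,-14],"angular": [0,0,-11]},
  ],
)

```text
time: 12.28
tool_pos: [0.3782, -0.3437, 0.1023]
tcp_rot: [3.129, -0.275, 0.002]
wrist_force: [0.1, -0.4, 0.9]
width: 0.998
```

Run:
```python
from look import *
out=[]
for n,x,y,w,h in(("top",285,98,115,135),("side",240,100,220,150)):
    c=bot.read_camera(n);k=400/w
    im=cv2.resize(c["frame"][y:y+h,x:x+w],None,fx=k,fy=k,interpolation=cv2.INTER_CUBIC)
    out.append(cv2.copyMakeBorder(im,0,max(0,480-im.shape[0]),0,0,cv2.BORDER_CONSTANT)[:480])
cv2.imwrite("pics/b3.png",np.hstack(out))
```

```text
t 12.275 tcp [ 0.3782 -0.3437  0.1023] z [ 0.0011 -0.0011 -1.    ] yaw_y -100.04 w 0.997596908247329 F [ 0.1 -0.4  0.9] q6 [-0.79  0.07  2.08  0.    0.99  0.96]
```

View pics/b3.png

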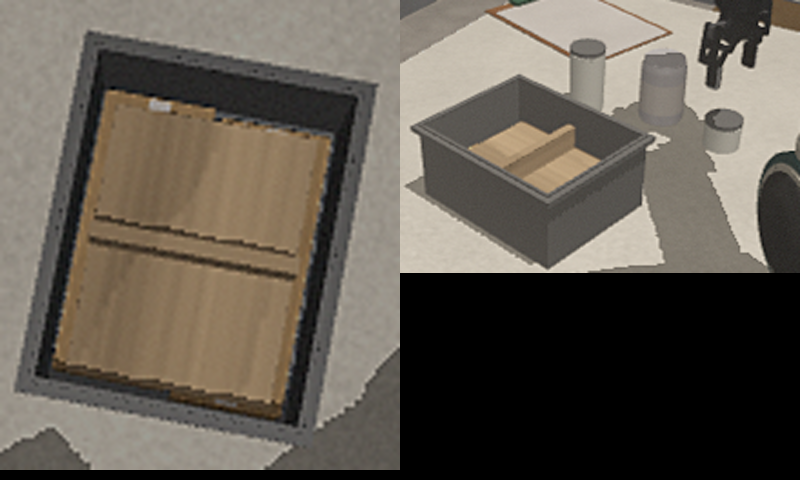

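The divider lies flat on the cartons, parallel to the box walls. Its partition runs from (92,228) to (297,265) in the left crop. The short tub stands under the open jaws, at right crop (723,132). Descend and grip.

Request:
drive_tool(
  deltas=[
    {"hand": 1,"offset": [0,0,-2.5],"angular": [0,0,0]},
    {"hand": 1,"offset": [0,0,-5],"angular": [0,0,0]},
    {"hand": 1,"offset": [0,0,-7.5],"angular": [0,0,0]},
    {"hand": 1,"offset": [0,0,-9.5],"angular": [0,0,0]},
    {"hand": 1,"offset": [0,0,-9.5],"angular": [0,0,0]},
    {"hand": 0.5,"offset": [0,0,-9.5],"angular": [0,0,0]},
    {"hand": 0.4,"offset": [0,0,-9.5],"angular": [0,0,0]},
    {"hand": 0.4,"offset": [0,0,-9.5],"angular": [0,0,0]},
  ],
  force=40,
)

```text
time: 13.38
tool_pos: [0.3788, -0.3443, 0.0081]
tcp_rot: [3.128, -0.275, 0.004]
wrist_force: [-0.2, 1.2, 5.9]
width: 0.666
```

Request:
drive_tool(
  deltas=[
    {"hand": 0.4,"offset": [0,0,0],"angular": [0,0,0]},
    {"hand": 0.4,"offset": [0,0,0],"angular": [0,0,0]},
    {"hand": 0.4,"offset": [0,0,0],"angular": [0,0,0]},
  ],
)

```text
time: 13.75
tool_pos: [0.3788, -0.3443, 0.0082]
tcp_rot: [3.127, -0.275, 0.004]
wrist_force: [-0.4, -0.4, 5.4]
width: 0.666
```

Run:
```python
from look import *
```

```text
t 13.75 tcp [ 0.3788 -0.3443  0.0082] z [ 0.0023 -0.0023 -1.    ] yaw_y -100.04 w 0.6659325022038338 F [-0.4 -0.4  5.4] q6 [-0.79  0.21  2.14  0.    0.79  0.96]
```

Request:
drive_tool(
  deltas=[
    {"hand": 0.4,"offset": [0,0,1],"angular": [0,0,0]},
    {"hand": 0.4,"offset": [0,0,4],"angular": [0,0,0]},
    {"hand": 0.4,"offset": [0,0,8],"angular": [0,0,0]},
    {"hand": 0.4,"offset": [0,0,12],"angular": [0,0,0]},
    {"hand": 0.4,"offset": [0,0,16],"angular": [0,0,0]},
    {"hand": 0.4,"offset": [0,0,19],"angular": [0,0,0]},
    {"hand": 0.4,"offset": [0,0,20],"angular": [0,0,0]},
    {"hand": 0.4,"offset": [0,0,20],"angular": [0,0,0]},
  ],
)

```text
time: 14.75
tool_pos: [0.3776, -0.3431, 0.2065]
tcp_rot: [3.129, -0.275, 0.001]
wrist_force: [0.2, -0.7, -1.6]
width: 0.662
```

Request:
drive_tool(
  deltas=[
    {"hand": 0.4,"offset": [1,2.7,0],"angular": [0,0,0]},
    {"hand": 0.4,"offset": [2.6,7,0],"angular": [0,0,0]},
    {"hand": 0.4,"offset": [4.2,11.5,0],"angular": [0,0,0]},
    {"hand": 0.4,"offset": [5.8,16,0],"angular": [0,0,0]},
    {"hand": 0.4,"offset": [7.5,20.5,0],"angular": [0,0,0]},
    {"hand": 0.4,"offset": [9.2,25,0],"angular": [0,0,0]},
    {"hand": 0.4,"offset": [10.3,28,0],"angular": [0,0,0]},
    {"hand": 0.4,"offset": [10.6,28.8,0],"angular": [0,0,0]},
  ],
)

```text
time: 15.75
tool_pos: [0.4826, -0.0533, 0.204]
tcp_rot: [-3.13, 0.27, 0.006]
wrist_force: [-0.2, 0.5, -1.7]
width: 0.66
```

Request:
drive_tool(
  deltas=[
    {"hand": 0.4,"offset": [0,0,0],"angular": [0,0,0]},
    {"hand": 0.4,"offset": [0,0,-2],"angular": [0,0,0]},
    {"hand": 0.4,"offset": [0,0,-4],"angular": [0,0,0]},
    {"hand": 0.4,"offset": [0,0,-5],"angular": [0,0,0]},
    {"hand": 0.4,"offset": [0,0,-5],"angular": [0,0,0]},
    {"hand": 0.4,"offset": [0,0,-5],"angular": [0,0,0]},
  ],
)

```text
time: 16.5
tool_pos: [0.4841, -0.0556, 0.157]
tcp_rot: [3.129, -0.276, 0.002]
wrist_force: [0.1, -0.0, -0.9]
width: 0.664
```

Run:
```python
from look import *
c=shot("side","s4",310,170,110,80,3.6)
print("divider centre from partition ends",back(c,(0,0),0).shape)
t=bot.read_camera("top"); P=back(t,np.array([(92,228),(297,265)])/3.478+[285,98]-.35,.090); print(P.round(4),P.mean(0))
```

```text
t 16.5 tcp [ 0.4841 -0.0556  0.157 ] z [ 1.1e-03 -3.0e-04 -1.0e+00] yaw_y -100.07 w 0.6639501631346745 F [ 0.1 -0.  -0.9] q6 [-0.17 -0.03  2.08 -0.    1.1   1.58]
side crop origin 200 90
divider centre from partition ends (1, 3)
[[ 0.5465  0.0078  0.09  ]
 [ 0.5217 -0.1363  0.09  ]] [ 0.53407878 -0.0642409   0.09      ]
```

View pics/s4.png

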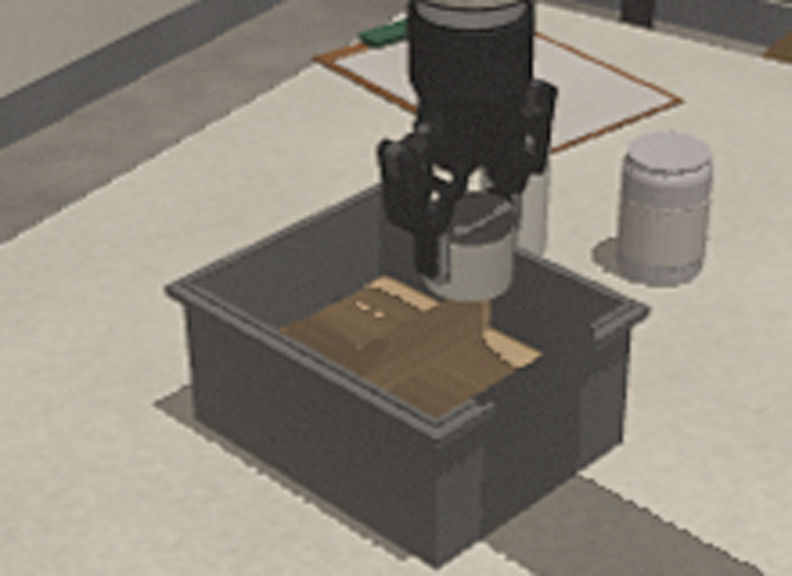

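The tub is held upright between the jaws (crop (470,245)) above the near compartment, and the can and tall tub are undisturbed. Lowering.

Request:
drive_tool(
  deltas=[
    {"hand": 0.4,"offset": [0,0,-1.5],"angular": [0,0,0]},
    {"hand": 0.4,"offset": [0,0,-3.2],"angular": [0,0,0]},
    {"hand": 0.4,"offset": [0,0,-5],"angular": [0,0,0]},
    {"hand": 0.4,"offset": [0,0,-6.7],"angular": [0,0,0]},
    {"hand": 0.4,"offset": [0,0,-7.8],"angular": [0,0,0]},
    {"hand": 0.4,"offset": [0,0,-8.5],"angular": [0,0,0]},
    {"hand": 0.4,"offset": [0,0,-8.8],"angular": [0,0,0]},
    {"hand": 0.4,"offset": [0,0,-8.8],"angular": [0,0,0]},
  ],
)

```text
time: 17.6
tool_pos: [0.4839, -0.0552, 0.0685]
tcp_rot: [3.129, -0.275, 0.001]
wrist_force: [0.5, 0.0, -1.6]
width: 0.663
```

Request:
drive_tool(
  deltas=[
    {"hand": 0.4,"offset": [0,0,-0.1],"angular": [0,0,0]},
    {"hand": 0.4,"offset": [0,0,-0.2],"angular": [0,0,0]},
    {"hand": 0.4,"offset": [0,0,-0.3],"angular": [0,0,0]},
    {"hand": 0.4,"offset": [0,0,-0.3],"angular": [0,0,0]},
    {"hand": 0.4,"offset": [0,0,-0.3],"angular": [0,0,0]},
  ],
)

```text
time: 18.23
tool_pos: [0.4836, -0.0551, 0.0653]
tcp_rot: [-3.13, 0.275, 0.0]
wrist_force: [-0.1, -0.2, -1.1]
width: 0.661
```

Request:
drive_tool(
  deltas=[
    {"hand": 0.4,"offset": [0,0,-0.1],"angular": [0,0,0]},
    {"hand": 0.4,"offset": [0,0,-0.1],"angular": [0,0,0]},
    {"hand": 0.4,"offset": [0,0,-0.1],"angular": [0,0,0]},
  ],
)

```text
time: 18.6
tool_pos: [0.4836, -0.0551, 0.0642]
tcp_rot: [-3.13, 0.275, 0.0]
wrist_force: [-0.3, -0.9, -1.0]
width: 0.66
```

Request:
drive_tool(
  deltas=[
    {"hand": 0.4,"offset": [0,0,-0.1],"angular": [0,0,0]},
    {"hand": 0.4,"offset": [0,0,-0.1],"angular": [0,0,0]},
    {"hand": 0.4,"offset": [0,0,-0.1],"angular": [0,0,0]},
  ],
)

```text
time: 18.98
tool_pos: [0.4836, -0.0551, 0.0633]
tcp_rot: [-3.13, 0.275, 0.0]
wrist_force: [-0.1, -0.1, -1.4]
width: 0.666
```

Request:
drive_tool(
  deltas=[
    {"hand": 0.4,"offset": [0,0,-0.05],"angular": [0,0,0]},
    {"hand": 0.4,"offset": [0,0,-0.1],"angular": [0,0,0]},
    {"hand": 0.4,"offset": [0,0,-0.1],"angular": [0,0,0]},
  ],
)

```text
time: 19.35
tool_pos: [0.4837, -0.0551, 0.0632]
tcp_rot: [-3.13, 0.275, 0.0]
wrist_force: [-3.7, -0.2, 6.3]
width: 0.663
```

Contact at the expected height (+6.3 N). Release, rise and clear the view.

Request:
drive_tool(
  deltas=[
    {"hand": 0.8,"offset": [0,0,0],"angular": [0,0,0]},
    {"hand": 1,"offset": [0,0,0],"angular": [0,0,0]},
    {"hand": 1,"offset": [0,0,0],"angular": [0,0,0]},
    {"hand": 1,"offset": [0,0,1.5],"angular": [0,0,0]},
    {"hand": 1,"offset": [0,0,5],"angular": [0,0,0]},
    {"hand": 1,"offset": [0,0,9],"angular": [0,0,0]},
    {"hand": 1,"offset": [0,0,13],"angular": [0,0,0]},
    {"hand": 1,"offset": [0,0,17],"angular": [0,0,0]},
  ],
)

```text
time: 20.35
tool_pos: [0.4837, -0.0551, 0.2348]
tcp_rot: [3.129, -0.275, 0.002]
wrist_force: [0.3, 0.2, -1.2]
width: 1.0
```

Request:
drive_tool(
  deltas=[
    {"hand": 1,"offset": [-1,-3,1],"angular": [0,0,0]},
    {"hand": 1,"offset": [-2,-8,1],"angular": [0,0,0]},
    {"hand": 1,"offset": [-4,-13,1],"angular": [0,0,0]},
    {"hand": 1,"offset": [-6,-18,1],"angular": [0,0,0]},
    {"hand": 1,"offset": [-8,-23,1],"angular": [0,0,0]},
    {"hand": 1,"offset": [-10,-27,1],"angular": [0,0,0]},
    {"hand": 1,"offset": [-10,-28,1],"angular": [0,0,0]},
    {"hand": 1,"offset": [-10,-28,1],"angular": [0,0,0]},
  ],
)

```text
time: 21.35
tool_pos: [0.3838, -0.3354, 0.2429]
tcp_rot: [-3.129, 0.277, -0.001]
wrist_force: [0.6, 0.1, 0.7]
width: 1.003
```

Run:
```python
from look import *
out=[]
for n,x,y,w,h in(("top",285,98,115,135),("side",240,100,220,150)):
    c=bot.read_camera(n);k=400/w
    im=cv2.resize(c["frame"][y:y+h,x:x+w],None,fx=k,fy=k,interpolation=cv2.INTER_CUBIC)
    out.append(cv2.copyMakeBorder(im,0,max(0,480-im.shape[0]),0,0,cv2.BORDER_CONSTANT)[:480])
cv2.imwrite("pics/b4.png",np.hstack(out))
```

```text
t 21.35 tcp [ 0.3838 -0.3354  0.2429] z [ 8.e-04  0.e+00 -1.e+00] yaw_y -100.12 w 1.002887583671214 F [0.6 0.1 0.7] q6 [-0.77 -0.06  1.94  0.    1.26  0.98]
```

View pics/b4.png

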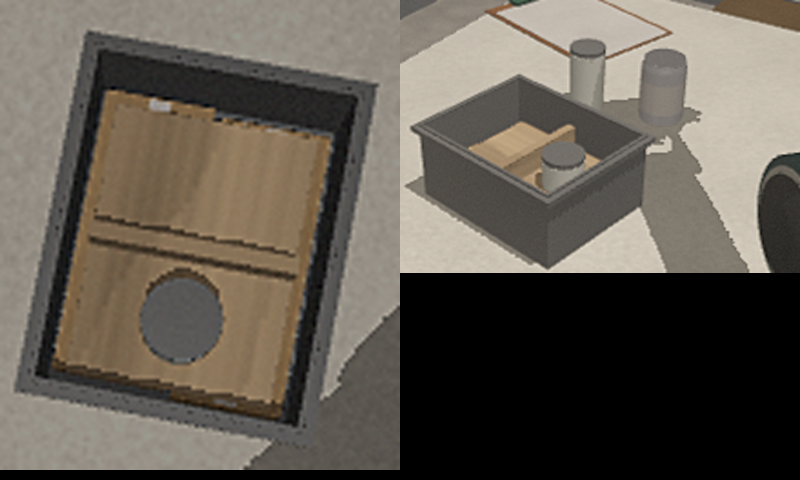

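The tub stands upright in the near compartment, lid centre (181,320) in the left crop. The divider hasn't moved, and the can and tall tub stand where they were.

```bash
python3 -c "
from workcell import bot
print(bot.finish_job())"
```

```text
the job is handed in; nothing more can be done
None
```

I laid the divider on the cartons, partition up and its long side along the box's. I then stood the short tub upright in the compartment nearest the robot. I lowered both slowly until the wrist force showed contact (5 to 6 N), then released them. The job was handed in at about 21 s.

In the last top and side pictures the divider looked level and in line with the walls, and the tub was upright and clear of the partition. The tall tub and can were undisturbed, and the gripper was open and well away from everything. No check failed. The only disagreement was early on, when my first side-view reading of the box position was about 9 mm off the top view. An outline overlay cut that to 2–3 mm, well inside the 16 mm of play.

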